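# Find and press the hidden drawer catch

## Robot

A 6-joint arm with a two-finger parallel gripper is mounted at the origin on the work surface. World frame = base frame: x ahead of the robot, y to its left, z up, the work surface at z = 0. Lengths are in m, angles in rad, forces in N, time in s.
With the tool pointing down it reaches from about 0.375 to 0.975 m from the base axis. Payload 3.8 kg.
Tool frame: the origin (TCP) lies on the centre line of the jaws, within the pads' length; the fingertips stand 14 mm ahead of it and the grasp point (between the pads) lies 5 mm behind it (bot.finger_overhang is the distance from the TCP to the fingertips, in m); y points along the fingers, x is the direction in which the jaws open and shut, and the axes are right-handed (so a half turn about y gives the same grasp; the last joint's range is limited). The gripper opens to 85 mm and grips with 20 to 120 N. Pads are 22 mm wide; open, the fingers measure 114 mm over their backs; the gripper's body (76 mm by 85 mm) begins 54 mm behind the grasp point. The pads swing forward as they close: fully open they stand 13 mm farther back than shut.
Start: joints at [-0.037, 0.264, 1.604, -0, 1.274, -0.037], TCP at [0.675, -0, 0.245] pointing down, gripper open.
Joint ranges: [-2.63, 2.63], [-0.94, 2.18], [0.31, 2.57], [-1.31, 4.45], [0, 2.66], [-2.55, 2.55]. Speed limits (rad/s): [2.57, 2.57, 3.14, 3.14, 3.14, 3.14].

## Interface

Orientations are given as a rotation vector (axis times angle).
In Python, from workcell import readout, read_camera, bot, spotter gives the robot as it stands.
- The arm moves only by the tool jog_arm, never from a script. Its argument "increments" is a list of rows, each a list of 7 numbers: the shift along the tool's x, y, z in m, then the turn, a rotation vector about the tool's x, y, z in rad, then the opening, from 0 (shut) to 1 (fully open). A call has 1 to 10 rows; each row shifts and turns the pose as measured when the row begins, along the tool's axes as they then stand; what a row does not reach is not made up. A row lasts 1/8 s, in which the tool goes at most 62.5 mm and 10.7 degrees, less where a joint would pass 70% of its speed; a pose out of reach is approached as far as the arm can. A call with a gripper value outside its range is refused whole. The fingers move at their own pace and stop on an object; "force" is the grip in N (left out, the last holds). Time passes only in rows, so rows that do not move let the fingers close. It gives the time, the measured TCP pose, the force and the opening at its end, in the units of the state.
- readout.read_state(): the state, without advancing time (a new reading comes with each control period).
- read_camera(name): name is "scene" or "side" or "wrist"; returns a dict with "img" (400x640x3 uint8, blue, green, red), "range_z" (400x640 float32, m along the optical axis (not along the pixel's ray), 0 where there is no reading), "fx", "fy", "cx", "cy" (pixels), "world_from_camera" (4x4, takes a point from camera to world coordinates). Camera axes: x right, y down, z forward; pixel columns grow to the right and rows downward; lengths in m; the calibration is good to about 2 mm. A picture is of the moment at which its call begins.
- bot.finish_job(): hands the job in, once; it reports no verdict.
Trained networks look in a picture, given as the dict that the camera call returned (one of the last four; its "shot" number tells which), for a name from the list of things; names that differ only in an ending like _2 or _b are one class to them, and where a whole thing is asked for, a point or a joint stands for the part that bears it (a point fixed in the world has none). Each returns a list of dicts, best first, with "p" (0 to 1); they miss things now and then, are a little off and sometimes report something else, mostly with a low value. They report only what shows in the picture. A call takes as long as a camera call.
- spotter.masks_of(picture, thing): "mask" (400x640 bool, what is visible of it) and "location" ([column, row] in pixels, amid what is visible of it).
- spotter.spot_point(picture, thing): "location" ([column, row] in pixels: a listed point, or the origin of a listed thing).
The state is a dict: "time": time; "q": joint angles; "joint_vel": joint speeds; "joint_torque": joint torques, N m; "tool_pos": TCP position; "tcp_rot": TCP orientation; "wrist_force": force on the tool from outside, world axes, zero at the start; "torque": the same for the moment, N m; "width": opening from 0.0 (shut) to 1.0 (fully open).
Only numpy, scipy, OpenCV 4.12 (cv2) and the standard library are available. Lean on these libraries where they do the work, as an engineer would, in place of code of your own. Each camera call takes 0.05 s, during which the arm holds its last target. There are 200 camera calls.

## Task

One of the five flush wooden squares inlaid in the top of the cypress chest is a hidden push catch; the other four are solid. Feel across the top with the fingertips for the one that gives, and press it in until the secret drawer springs out by itself. Then take the hand away, without touching the drawer and leaving the pine offcut, the file and the spring clamp where they lie.

Things in the scene. Friction and masses are not known exactly. Their poses are not given: they have to be found in the camera images.
- chest: Low cypress chest fixed to the bench, 220 x 220 mm, 90 mm high; origin at the centre of its underside, z up. Five identical 48 mm squares of the same wood lie in 50 mm square openings in its top, edges parallel to the chest's, centred at (x, y) = (0, 0), (60, 60), (60, -60), (-60, 60) and (-60, -60) mm in the chest's frame.
- top (a point): Centre of the chest's top squares: on the middle square's upper face, 88.5 mm above the chest's origin, same axes. All five squares lie at this height, 1.5 mm below the wood around them. One, different each time, is the catch; the other four are rigid.
- catch (a joint): How far the catch square is pressed straight down, in m: 0 at rest, 0.005 fully in. A spring resists with 2 N at first, 6 N at the bottom, and pushes it back up when let go; at about 3 mm it frees the drawer. It does not tell which of the five squares it is.
- drawer_out (a joint): How far the spring-driven drawer has come out, in m: 0 shut and latched, 0.028 fully out; it moves out along the chest's +x and stays out. It takes under half a second.
- drawer: The drawer; its front board, 12 x 216 x 60 mm, forms the chest's +x side; its origin coincides with the chest's origin while the drawer is shut. Not to be touched.
- offcut: Loose pine offcut 120 x 45 x 20 mm lying on the bench beside the chest (its -y side); origin at the centre of its underside, x along its length. Bystander.
- file: Loose steel file with a round wooden handle, 240 mm long, 20 mm wide and 18 mm high, lying beside the chest (its +y side), blade to its +x; origin at the middle of its length, on the bench. Bystander.
- clamp: Loose orange plastic spring clamp, about 135 x 70 mm, 22 mm high, lying in the shallow aluminium tray; origin at its pivot, on its underside. Bystander.

How it is judged:
By the outcome, as a careful person would: the job done as asked, in the order asked, and still so for the second after the job is handed in, with the robot touching nothing.
It also fails if it takes over 45 s, if anything falls off the work surface, if the arm or the gripper's body presses on something with over 40 N, if the wrist force passes 120 N, or if a joint passes its speed limit or range.

## Working session

There is one attempt and no reset: what is moved stays moved. The work goes in short steps, Python scripts to look and compute and a tool call to move; the robot and the scene stay as the last step left them, time stands still between calls to the robot, and variables do not carry over. Pictures are saved under pics/ and viewed, about 8 in all and at most 12, crops included, and the job is handed in when it is done.

Besides the shell and the picture viewer there is one more tool, called after ">>>" as name(argument=value, ...) on one line, values as JSON. jog_arm: Moves the arm, as the interface text tells. Its arguments: {"type":"object","properties":{"increments":{"type":"array"},"force":{"type":"number"}},"required":["increments"]}

```bash
mkdir -p pics; cat > h.py <<'E'
import numpy as np, cv2
from workcell import readout, read_camera, bot, spotter
def cloud(p):
    v,u=np.mgrid[0:400,0:640]; z=p["range_z"]
    P=np.stack([(u-p["cx"])/p["fx"]*z,(v-p["cy"])/p["fy"]*z,z],-1)
    T=np.array(p["world_from_camera"]); return P@T[:3,:3].T+T[:3,3]
E
python3 - <<'E'
from h import *
for n in ("scene","side"):
    p=read_camera(n); cv2.imwrite(f"pics/{n}1.png",p["img"]); C=cloud(p)
    for r in spotter.spot_point(p,"top")[:2]:
        c,w=map(int,r["location"]); print(n,"top",r["p"],c,w,C[w,c])
    for t in ("chest","drawer","offcut","file","clamp"):
        for r in spotter.masks_of(p,t)[:1]:
            m=r["mask"]&(p["range_z"]>0); Q=C[m]; print(n,t,r["p"],r["location"],np.percentile(Q,[2,50,98],axis=0).round(3).tolist())
            if t=="chest":
                Q=Q[(Q[:,2]>.08)&(Q[:,2]<.1)]; print(len(Q),cv2.minAreaRect((Q[:,:2]*1000).astype(np.float32)))
s=readout.read_state(); print(s)
E
```

```text
scene top 0.55 275 220 [0.5798322  0.02973491 0.08956506]
scene chest 0.68 [250.1, 239.9] [[0.601, -0.06, 0.086], [0.627, -0.037, 0.089], [0.65, -0.013, 0.092]]
312 ((625.0061645507812, -37.189048767089844), (48.66350555419922, 48.17338180541992), 73.89361572265625)
scene drawer 0.59 [275.6, 267.7] [[0.663, -0.09, 0.01], [0.691, 0.01, 0.041], [0.719, 0.107, 0.069]]
scene offcut 0.75 [220.2, 232.8] [[0.464, -0.168, 0.001], [0.526, -0.129, 0.02], [0.576, -0.091, 0.023]]
scene file 0.68 [340.1, 243.7] [[0.513, 0.16, 0.008], [0.643, 0.191, 0.013], [0.736, 0.229, 0.02]]
scene clamp 0.93 [418.5, 158.7] [[0.327, 0.483, 0.004], [0.392, 0.534, 0.02], [0.45, 0.565, 0.027]]
side top 0.65 361 206 [0.58287836 0.04285838 0.09191606]
side top 0.43 356 241 [ 0.51723936 -0.05573342  0.08508999]
side chest 0.74 [361.3, 232.8] [[0.455, -0.092, 0.008], [0.56, -0.038, 0.09], [0.69, 0.149, 0.094]]
4948 ((584.7048950195312, 39.000755310058594), (226.1512908935547, 221.71041870117188), 73.88748168945312)
side drawer 0.53 [422.3, 250.8] [[0.65, -0.096, 0.013], [0.654, -0.093, 0.041], [0.661, -0.089, 0.067]]

[... 169 characters left out ...]
6, 0.02], [0.446, 0.579, 0.028]]
{'time': 0.7, 'q': array([-3.68761894e-02,  2.63848212e-01,  1.60397555e+00, -1.53037032e-05,
        1.27372215e+00, -3.69011578e-02]), 'joint_vel': array([-0.00219115,  0.00139672, -0.00010824,  0.00020316, -0.00098656,
        0.00047268]), 'joint_torque': array([ 6.97026626e-04, -5.14838219e+01, -3.67614341e+01, -4.15560953e-05,
        4.15158229e-04, -3.46647178e-08]), 'tool_pos': array([6.74999924e-01, 9.33919207e-06, 2.45327880e-01]), 'tcp_rot': array([-1.57081267e+00, -5.93877741e-05, -1.31311616e-05]), 'wrist_force': array([ 0.15069185, -0.11775639, -0.86374848]), 'torque': array([-0.06645401, -0.01063766, -0.07331621]), 'width': 0.9968463682344632}
```

View pictures.

View pics/scene1.png

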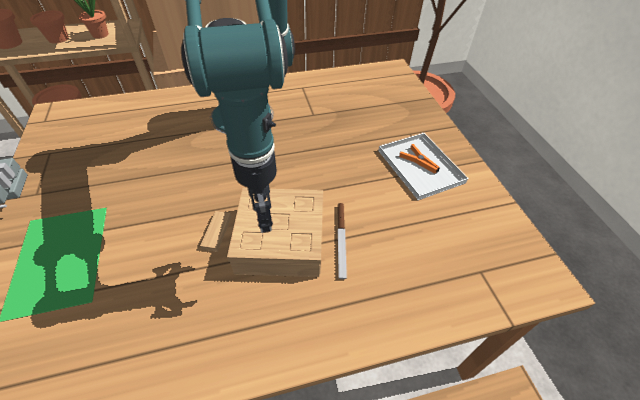

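View pics/side1.png

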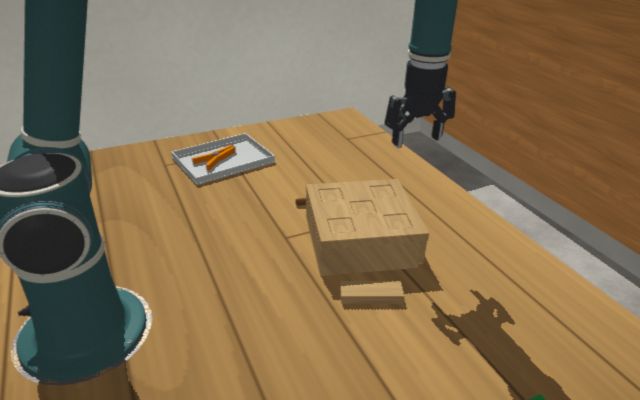

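```bash
python3 - <<'E'
from h import *
for n in ("scene","side"):
    C=cloud(read_camera(n)); Q=C[(C[...,2]>.084)&(C[...,2]<.098)&(abs(C[...,0]-.585)<.2)&(abs(C[...,1]-.035)<.2)]
    print(n,len(Q),np.median(Q[:,2]),cv2.minAreaRect((Q[:,:2]*1000).astype(np.float32)))
E
```

```text
scene 5489 0.09005979533328257 ((585.2513427734375, 36.504241943359375), (220.51951599121094, 223.07496643066406), 73.8869857788086)
side 6095 0.09164307394549909 ((584.831787109375, 39.0047607421875), (227.35862731933594, 221.4825897216797), 73.93222045898438)
```

>>> jog_arm(increments=[[-0.025, 0, -0.019, 0, 0, 0, 0], [-0.024, 0.02, -0.018, 0, 0, 0, 0], [0, 0.04, 0, 0, 0, 0, 0], [0, 0.04, 0, 0, 0, 0, 0], [0, 0, 0, 0, 0, 0, 0]])

```text
time: 1.42
tool_pos: [0.6261, -0.0382, 0.1452]
tcp_rot: [-1.571, -0.004, -0.003]
wrist_force: [0.6, -0.1, 0.2]
width: 0.004
```

>>> jog_arm(increments=[[0, 0.025, 0.001, 0, 0, 0, 0], [0, 0.014, 0, 0, 0, 0, 0], [0, 0, 0, 0, 0, 0, 0], [0, 0.002, 0, 0, 0, 0, 0], [0, 0, 0, 0, 0, 0, 0]])

```text
time: 2.05
tool_pos: [0.6322, -0.0376, 0.1116]
tcp_rot: [-1.572, -0.013, -0.012]
wrist_force: [0.1, -0.4, 0.8]
width: 0.001
```

```bash
python3 -c "
from h import *
for n in ('scene','side'):
    p=read_camera(n); cv2.imwrite('pics/%s2.png'%n,cv2.resize(p['img'][150:300,200:440] if n=='scene' else p['img'][100:300,260:460],None,fx=3,fy=3))
s=readout.read_state();print(s['tool_pos'],s['wrist_force'],s['width'])"
```

```text
[ 0.63240309 -0.03762752  0.11170769] [-0.23840373 -0.62903399 -0.56867328] 0.0028283013665494896
```

```bash
python3 -c "
from h import *
s=readout.read_state();print(s['q'],s['joint_vel'],s['joint_torque'],s['tcp_rot'])"
```

```text
[-9.86942086e-02  2.88272920e-01  1.83288334e+00 -1.10724586e-04
  1.00361636e+00 -9.92921490e-02] [ 0.00162034  0.00223039  0.0068603   0.00272592  0.00043858 -0.00079061] [ 1.06878651e-02 -4.86668193e+01 -3.26402342e+01  2.71958188e-04
 -6.41200715e-02 -1.12512753e-04] [-1.5725121  -0.01365742 -0.01262575]
```

View pics/side2.png

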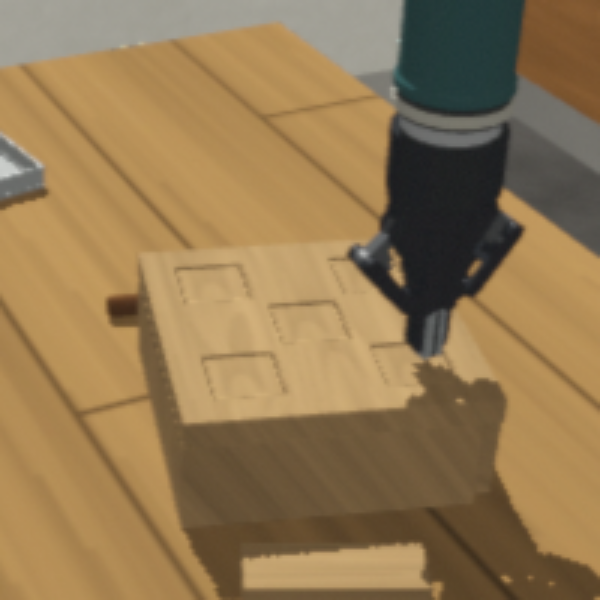

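```bash
cat >> h.py <<'E'
from scipy.spatial.transform import Rotation as R
def inc(goal):
    s=readout.read_state(); r=R.from_rotvec(s["tcp_rot"])
    d=r.inv().apply(np.array(goal)-s["tool_pos"]); a=(r.inv()*R.from_rotvec([-np.pi/2,0,0])).as_rotvec()
    print(s["time"],"pos",s["tool_pos"].round(4),"f",s["wrist_force"].round(2),"inc",d.round(4),a.round(3))
E
python3 -c "
from h import *
inc([.626,-.037,.106])"
```

```text
2.15 pos [ 0.6324 -0.0376  0.1117] f [-0.24 -0.63 -0.57] inc [-0.0065  0.0056  0.0006] [0.002 0.001 0.017]
```

>>> jog_arm(increments=[[-0.0065, 0.004, 0.0006, 0.002, 0.001, 0.017, 0], [0, 0, 0, 0, 0, 0, 0], [0, 0, 0, 0, 0, 0, 0]])

```text
time: 2.52
tool_pos: [0.6256, -0.037, 0.1079]
tcp_rot: [-1.57, 0.001, 0.0]
wrist_force: [0.2, -1.2, -0.2]
width: -0.002
```

```bash
python3 -c "
from h import *
inc([.626,-.037,.1025])"
```

```text
2.525 pos [ 0.6256 -0.037   0.1079] f [ 0.19 -1.15 -0.22] inc [0.0004 0.0054 0.    ] [-0.    -0.    -0.001]
```

>>> jog_arm(increments=[[0, 0.004, 0, 0, 0, 0, 0], [0, 0, 0, 0, 0, 0, 0]])

```text
time: 2.78
tool_pos: [0.6255, -0.037, 0.1035]
tcp_rot: [-1.57, 0.001, 0.0]
wrist_force: [0.5, 0.1, -0.2]
width: 0.002
```

>>> jog_arm(increments=[[0, 0.0015, 0, 0, 0, 0, 0], [0, 0, 0, 0, 0, 0, 0]])

```text
time: 3.02
tool_pos: [0.6258, -0.037, 0.1021]
tcp_rot: [-1.57, 0.001, 0.0]
wrist_force: [-0.6, 0.8, 0.9]
width: 0.001
```

>>> jog_arm(increments=[[0, 0.0015, 0, 0, 0, 0, 0]])

```text
time: 3.15
tool_pos: [0.6259, -0.037, 0.1011]
tcp_rot: [-1.57, 0.001, 0.0]
wrist_force: [-1.7, -0.1, 4.4]
width: 0.002
```

>>> jog_arm(increments=[[0, 0.001, 0, 0, 0, 0, 0]])

```text
time: 3.28
tool_pos: [0.6259, -0.037, 0.1005]
tcp_rot: [-1.571, 0.001, 0.0]
wrist_force: [-1.6, 0.8, 5.1]
width: -0.0
```

>>> jog_arm(increments=[[0, 0.001, 0, 0, 0, 0, 0]])

```text
time: 3.4
tool_pos: [0.6259, -0.037, 0.0999]
tcp_rot: [-1.571, 0.001, -0.0]
wrist_force: [-2.4, -0.4, 5.8]
width: -0.001
```

>>> jog_arm(increments=[[0, 0.002, 0, 0, 0, 0, 0], [0, 0, 0, 0, 0, 0, 0]])

```text
time: 3.65
tool_pos: [0.6259, -0.0371, 0.0982]
tcp_rot: [-1.571, 0.001, -0.0]
wrist_force: [-1.5, -0.0, 4.8]
width: -0.001
```

>>> jog_arm(increments=[[0, 0.002, 0, 0, 0, 0, 0], [0, 0, 0, 0, 0, 0, 0]])

```text
time: 3.9
tool_pos: [0.626, -0.037, 0.0979]
tcp_rot: [-1.571, 0.001, 0.0]
wrist_force: [-2.8, -0.3, 4.7]
width: 0.001
```

```bash
python3 - <<'E'
from h import *
for n in ("scene","side"):
    p=read_camera(n); C=cloud(p); c,s=np.cos(np.radians(-16.1)),np.sin(np.radians(-16.1))
    L=(C[...,:2]-[.585,.0375])@np.array([[c,-s],[s,c]])
    m=(abs(L[...,1])<.1)&(C[...,2]>.015)&(C[...,2]<.055)&(L[...,0]>.09)&(L[...,0]<.2)
    print(n,m.sum(),np.percentile(L[m][:,0],[10,50,90]) if m.any() else "")
    cv2.imwrite(f"pics/{n}3.png",cv2.resize(p["img"][150:320,180:400] if n=="scene" else p["img"][120:300,270:470],None,fx=3,fy=3))
inc([.626,-.037,.1025])
E
```

```text
scene 1082 [0.0974199  0.13718992 0.13857864]
side 173 [0.10578542 0.11559663 0.12535556]
4.0 pos [ 0.626  -0.0371  0.0978] f [-3.01 -0.13  5.31] inc [ 0.     -0.0047  0.0001] [-0. -0. -0.]
```

View pics/scene3.png

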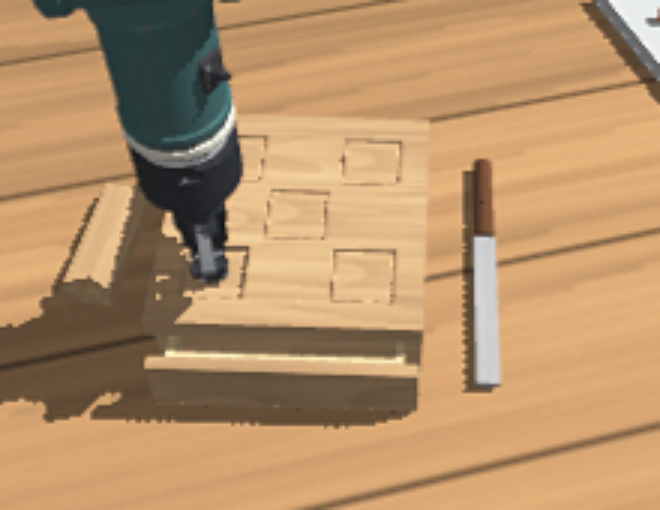

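The image (crop) shows the drawer front out in a strip at rows 355–410, with the fingertip in the square at (210,265). The depth puts the drawer front at 0.138 m, which is fully out. I'll retreat straight up.

>>> jog_arm(increments=[[0, -0.01, 0, 0, 0, 0, 0], [0, -0.03, 0, 0, 0, 0, 0], [0, -0.04, 0, 0, 0, 0, 0], [0, -0.04, 0, 0, 0, 0, 0], [0, -0.03, 0, 0, 0, 0, 0], [0, 0, 0, 0, 0, 0, 0], [0, 0, 0, 0, 0, 0, 0], [0, 0, 0, 0, 0, 0, 0]])

```text
time: 5.0
tool_pos: [0.6247, -0.0369, 0.2476]
tcp_rot: [-1.57, 0.004, 0.004]
wrist_force: [0.3, -0.8, -0.1]
width: 0.0
```

```bash
python3 - <<'E'
from h import *
for n in ("scene","side"):
    p=read_camera(n); C=cloud(p); c,s=np.cos(np.radians(-16.1)),np.sin(np.radians(-16.1))
    L=(C[...,:2]-[.585,.0375])@np.array([[c,-s],[s,c]])
    m=(abs(L[...,1])<.1)&(C[...,2]>.015)&(C[...,2]<.055)&(L[...,0]>.09)&(L[...,0]<.2)
    print(n,m.sum(),np.percentile(L[m][:,0],[10,50,90]))
    for t in ("offcut","file","clamp"):
        for r in spotter.masks_of(p,t)[:1]:
            q=C[r["mask"]&(p["range_z"]>0)]; print(t,r["p"],np.percentile(q,[2,50,98],axis=0).round(3).tolist())
    if n=="scene": cv2.imwrite("pics/s4.png",p["img"])
inc([.626,-.037,.24])
E
```

```text
scene 1069 [0.09736248 0.13721728 0.1384647 ]
offcut 0.78 [[0.462, -0.167, 0.001], [0.526, -0.129, 0.02], [0.576, -0.092, 0.023]]
file 0.9 [[0.515, 0.161, -0.001], [0.64, 0.192, 0.013], [0.737, 0.229, 0.02]]
clamp 0.62 [[0.331, 0.482, 0.002], [0.394, 0.535, 0.02], [0.451, 0.567, 0.026]]
side 176 [0.10582803 0.11629915 0.12548494]
offcut 0.89 [[0.457, -0.168, 0.003], [0.512, -0.134, 0.021], [0.567, -0.096, 0.024]]
clamp 0.85 [[0.323, 0.482, 0.006], [0.378, 0.536, 0.021], [0.444, 0.586, 0.028]]
5.4 pos [ 0.6253 -0.037   0.2489] f [-0.08 -0.15 -0.44] inc [ 0.0007  0.0089 -0.    ] [-0.001 -0.    -0.003]
```

View pics/s4.png

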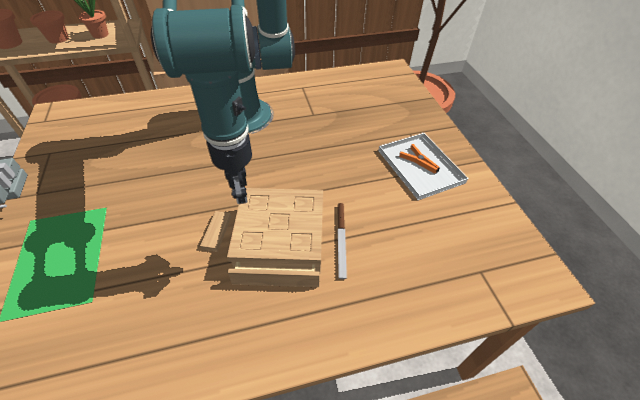

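The drawer is out at (275,272), the hand is clear above the chest at (240,195), and the bystanders haven't moved.

```bash
python3 -c "
from h import *
print(bot.finish_job())"
```

```text
the job is handed in; nothing more can be done
None
```

The secret drawer is open. The hidden catch was the square at (60, -60) mm in the chest's frame, the first one I tried. I pressed it with the closed fingertips with about 5–6 N. It gave about 4.5 mm and the drawer sprang out. I then lifted the hand straight up, about 15 cm clear, and handed the job in at about 5.4 s.

**Final checks:**
- **Drawer:** the scene camera puts its front at about 138 mm in the chest's frame, which is fully out. The picture agrees. The side camera sees that face too poorly to confirm it.
- **Bystanders:** the offcut and the clamp measured the same as before in both cameras, within a few mm of noise. The file did too in the scene camera, but the side camera's network did not report it.
- **Contact:** the wrist force was back to about zero after the hand was lifted.

One approach row drifted about 6 mm sideways in the air above the chest. I corrected it before touching anything.

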